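# Sieve brass spacers from steel ones between two stops

## Task

Lift the hand sieve by its handle, carry it level and smoothly, and set it down gently on the rails of the catch tray, between the two red bumpers, with all the spacers still in it. Keeping hold of it, shake it from side to side along the rails, first until it meets the left bumper, then the right, and so on, pressing each bumper lightly and never ramming it, until all four small brass spacers have dropped into the tray; then let go and leave the sieve standing on the rails with both large steel spacers in it. Do not disturb the tube, the dish or the sticky notes.

Things in the scene. Friction and masses are not known exactly. Their poses are not given: they have to be found in the camera images.
- station: Catch tray with slide rails, fixed, 122 x 236 mm. Origin under its centre on the bench; its y axis is the slide direction (+y = left), x away from the robot at yaw 0. Between the rails is the open blue tray, floor 4 mm above the bench, inside 72 x 214 mm.
- rail_mid (a point): Point midway between the smooth aluminium rails, level with their unloaded tops, 45 mm above the bench. They run along y at x = +-43 mm, 13 mm wide, and are sprung: they sink about 1 mm per 3.5 N, at most 7 mm. Guide lips outside them are 8 mm higher and 98 mm apart (5 mm play each side of the sieve). The set-down sieve's origin comes here, axes along the station's.
- left_post: Fixed grey left stop post, 30 x 16 x 84 mm, 132 mm along the station's +y (origin under its centre). At z = 66 mm a screw spindle points at the sieve, ending in a red sprung bumper. Its setting changes every time and is not reported: the bumper face is 60 to 84 mm from the station's middle, so a centred sieve slides 10 to 34 mm to touch. It yields 1 mm per N for 10 mm, then stops hard.
- right_post: Fixed grey right stop post, 30 x 16 x 84 mm, 132 mm along the station's -y (origin under its centre). At z = 66 mm a screw spindle points at the sieve, ending in a red sprung bumper. Its setting changes every time and is not reported: the bumper face is 60 to 84 mm from the station's middle, so a centred sieve slides 10 to 34 mm to touch. It yields 1 mm per N for 10 mm, then stops hard.
- sieve: Loose steel hand sieve, about 0.35 kg, 88 (x) x 100 (y) mm, walls 30 mm high; origin in the middle of its underside, z up; starts on the bench. Its thick front and back walls (x = +-34 to +-44 mm) slide on the rails. A black handle bar spans it along x above the middle.
- sieve_floor (a point): Middle of the sieve's floor, 4 mm above its underside. The floor has nine 20 mm square holes, centres at x = -24, 0, 24 and y = -36, 0, 36 mm in the sieve's axes; between them two solid webs along x, 16 mm wide, at y = +-18 mm, on which the spacers start. Spacers slip easily (friction about 0.15) when it is jerked; a small one drops once its middle is over a hole.
- sieve_grip (a point): Middle of the sieve's handle bar, 62 mm above its underside. The bar lies along the sieve's x: 84 mm long, 12 mm wide (y), 14 mm high; 40 mm free to each side wall, 51 mm free between bar and floor.
- small_1: Small brass spacer, a flat round piece 14 mm across, 8 mm high, 11 g; origin in the middle of its underside. Starts lying in the sieve.
- small_2: Small brass spacer, a flat round piece 14 mm across, 8 mm high, 11 g; origin in the middle of its underside. Starts lying in the sieve.
- small_3: Small brass spacer, a flat round piece 14 mm across, 8 mm high, 11 g; origin in the middle of its underside. Starts lying in the sieve.
- small_4: Small brass spacer, a flat round piece 14 mm across, 8 mm high, 11 g; origin in the middle of its underside. Starts lying in the sieve.
- large_1: Large dark steel spacer, a flat round piece 28 mm across, 14 mm high, 45 g; origin in the middle of its underside. Starts lying in the sieve and cannot pass the holes.
- large_2: Large dark steel spacer, a flat round piece 28 mm across, 14 mm high, 45 g; origin in the middle of its underside. Starts lying in the sieve and cannot pass the holes.
- tube: Bystander: small screw-cap tube with orange cap, standing, 22 mm across, 71 mm high; origin under its centre. Leave alone.
- dish: Bystander: closed petri dish, 59 mm across, 15 mm high; origin under its centre. Leave alone.
- notes: Bystander: yellow block of sticky notes, 78 x 77 x 13 mm; origin under its centre. Leave alone.

How it is judged:
By the outcome, as a careful person would: the job done as asked, in the order asked, and still so for the second after the job is handed in, with the robot touching nothing.
It also fails if it takes over 67 s, if anything falls off the work surface, if the arm or the gripper's body presses on something with over 40 N, if the wrist force passes 120 N, or if a joint passes its speed limit or range.

## Robot

A 6-joint arm with a two-finger parallel gripper is mounted at the origin on a cart in front of the work surface, level with it; the furniture and walls round the work are solid. World frame = base frame: x ahead of the robot, y to its left, z up, the work surface at z = 0. Lengths are in mm, angles in degrees, forces in N, time in s.
With the tool pointing down it reaches from about 350 to 850 mm from the base axis. Payload 8.1 kg.
Tool frame: the origin (TCP) lies at the very end of the fingers, on their centre line; the grasp point (between the pads) lies 19 mm behind it; z points along the fingers, y is the line along which they close (so a half turn about z gives the same grasp; the last joint's range is limited). The gripper opens to 85 mm and grips with 20 to 120 N. Pads are 22 mm wide; open, the fingers measure 114 mm over their backs; the gripper's body (76 mm by 85 mm) begins 54 mm behind the grasp point. The pads swing forward as they close: fully open they stand 13 mm farther back than shut.
Start: joints at [-79.435, 7.471, 85.268, -0, 87.261, -4.893], TCP at [159.943, -578.293, 206.492] pointing down, gripper open.
Joint ranges: [-169.43, 169.43], [-51.17, 129.36], [1.28, 143.12], [-76.62, 256.62], [0, 156.53], [-152.29, 152.29]. Speed limits (degrees/s): [136.94, 136.94, 159.86, 180, 180, 180].

## Interface

Orientations are given as [roll, pitch, yaw] about the fixed x, y, z axes, in that order (R = Rz(yaw) Ry(pitch) Rx(roll)).
In Python, from bench import sense, eyes, job, models gives the robot as it stands. The module is installed in compiled form; this text tells all that it offers.
- The arm moves only by the tool apply_moves, never from a script. Its argument "rows" is a list of rows, each a list of 6 numbers: the shift along the tool's x, y, z in mm, then the turn, a rotation vector about the tool's x, y, z in rad. In form: [[dx, dy, dz, rx, ry, rz], ...]. A call has exactly 5 rows; each row shifts and turns the commanded pose from where the row before left it, along the tool's axes as they then stand; what a row does not reach is not made up. A row lasts 1/8 s, in which the tool goes at most 62.5 mm and 10.7 degrees, less where a joint would pass 70% of its speed; a pose out of reach is approached as far as the arm can. A call is refused whole if a number of a shift passes 62.5 or a number of a turn 0.188, either way. A call with a gripper value outside its range is refused whole. "fingers" is the finger opening in mm, from 0 to 85.4, set as the call begins (left out, the last holds). The fingers move at their own pace and stop on an object; "grip_force" is the grip in N (left out, the last holds). Time passes only in rows, so rows that do not move let the fingers close, or fill a call up. It gives the time, the measured TCP pose, the force, the opening and the grip force at its end, in the units of the state.
- sense(): the state, without advancing time (a new reading comes with each control period).
- eyes.snapshot(name): name is "side" or "top" or "wrist"; returns (picture, depth): 400x640x3 uint8, red, green, blue; 400x640 float32, mm along the optical axis (not along the pixel's ray), 0 where there is no reading.
- eyes.get_calibration(name): a dict with "intrinsics" (3x3 intrinsics, pixels), "R" (3x3) and "t" (3): a world point X has camera coordinates R X + t; the wrist camera has in their place "mount" (4x4, takes a point from camera to tool coordinates, whose origin is the TCP and whose axes are the flange's). Camera axes: x right, y down, z forward; pixel columns grow to the right and rows downward; lengths in mm; the calibration is good to about 2 mm. A picture is of the moment at which its call begins: read the wrist's pose just before it. get_calibration takes no time and is no camera call.
- job.hand_in(): hands the job in; it is judged then, once.
Trained networks look in the newest picture that a camera, given by its name, has taken for a name from the list of things; names that differ only in an ending like _2 or _b are one class to them, and where a whole thing is asked for, a point or a joint stands for the part that bears it (a point fixed in the world has none). Each returns a list of dicts, best first, with "confidence" (0 to 1); they miss things now and then, are a little off and sometimes report something else, mostly with a low value. They report only what shows in the picture. A call takes as long as a camera call.
- models.boxes_of(name, camera): "xyz" ([x, y, z] in mm, in world coordinates, good to about 4 mm: the middle of the surface that is visible of it).
- models.cut_out(name, camera): "pixels" (400x640 bool, what is visible of it).
- models.place_of(name, camera): "xyz" ([x, y, z] in mm, in world coordinates, good to about 4 mm: a listed point, or the origin of a listed thing).
The state is a dict: "time": time; "joint_pos": joint angles; "qd": joint speeds; "joint_efforts": joint torques, N m; "tool_pos": TCP position; "tcp_rot": TCP orientation; "ft_force": force on the tool from outside, world axes, zero at the start; "wrist_torque": the same for the moment, N m; "finger_gap": finger opening in mm; "grip_force": force on a finger pad.
Only numpy, scipy, OpenCV 4.12 (cv2) and the standard library are available. Lean on these libraries where they do the work, as an engineer would, in place of code of your own. Each camera call takes 0.05 s, during which the arm holds its last target. There are 200 camera calls.

## Working session

There is one attempt and no reset: what is moved stays moved. The work goes in short steps, Python scripts to look and compute and a tool call to move; the robot and the scene stay as the last step left them, time stands still between calls to the robot, and variables do not carry over. Pictures are saved under pics/ and viewed, at most 10 in all, crops included, and the job is handed in when it is done.

Besides the shell and the picture viewer there is one more tool, called after "Request:" as name(argument=value, ...) on one line, values as JSON. apply_moves: Moves the arm, as the interface text tells. Its arguments: {"type":"object","properties":{"rows":{"type":"array"},"fingers":{"type":"number"},"grip_force":{"type":"number"}},"required":["rows"]}

```bash
mkdir -p pics; cat > h.py <<'E'
from bench import sense, eyes, job, models
import numpy as np, cv2
def snap(n,f=None):
    p,d=eyes.snapshot(n)
    if f: cv2.imwrite('pics/'+f,p[:,:,::-1])
    return p,d
def px(n,X):
    c=eyes.get_calibration(n); K=np.array(c['intrinsics']); q=K@(np.array(c['R'])@np.array(X)+np.array(c['t'])); return q[:2]/q[2]
def cloud(n,d):
    c=eyes.get_calibration(n); K=np.array(c['intrinsics']); v,u=np.mgrid[:400,:640]
    P=np.stack([(u-K[0,2])/K[0,0]*d,(v-K[1,2])/K[1,1]*d,d],-1)
    return (P-np.array(c['t']))@np.array(c['R'])
E
python3 - <<'E'
from h import *
s=sense(); print(s['time'],s['tool_pos'],s['tcp_rot'],s['finger_gap'])
p,d=snap('top','top0.png'); snap('side','side0.png')
for cam in('top','side'):
  for n in['station','rail_mid','left_post','right_post','sieve','sieve_grip','sieve_floor','small_1','large_1','tube','dish','notes']:
    print(cam,n,[(np.round(r['xyz'],0).tolist(),round(r['confidence'],2)) for r in models.place_of(n,cam)][:5])
E
```

```text
0.0 [ 159.83922903 -577.70094669  205.43664753] [-1.79893513e+02 -1.12603200e-02  1.54585568e+01] 85.58886509499447
top station [([490.0, -110.0, 3.0], 0.77)]
top rail_mid [([495.0, -112.0, 45.0], 0.98), ([536.0, 280.0, 1.0], 0.33)]
top left_post [([466.0, 13.0, -2.0], 0.78)]
top right_post [([524.0, -239.0, -0.0], 0.77)]
top sieve [([548.0, 297.0, 0.0], 0.72)]
top sieve_grip [([545.0, 293.0, 63.0], 0.58), ([690.0, 205.0, -0.0], 0.38)]
top sieve_floor [([540.0, 298.0, 10.0], 0.65), ([543.0, 293.0, -0.0], 0.52)]
top small_1 [([512.0, 283.0, -2.0], 0.47), ([559.0, 271.0, 2.0], 0.43)]
top large_1 [([539.0, 276.0, 1.0], 0.62), ([548.0, 312.0, 4.0], 0.54)]
top tube [([716.0, 99.0, -4.0], 0.6)]
top dish [([688.0, 208.0, 1.0], 0.8)]
top notes [([427.0, -334.0, 3.0], 0.71)]
side station []
side rail_mid [([490.0, -114.0, 48.0], 0.79)]
side left_post [([462.0, 18.0, -2.0], 0.76)]
side right_post [([521.0, -237.0, 1.0], 0.74)]
side sieve [([544.0, 297.0, 4.0], 0.94)]
side sieve_grip [([542.0, 294.0, 60.0], 0.98), ([711.0, 100.0, -1.0], 0.17)]
side sieve_floor [([542.0, 297.0, 3.0], 0.62)]
side small_1 [([560.0, 273.0, 4.0], 0.53), ([571.0, 308.0, 4.0], 0.47), ([528.0, 320.0, 4.0], 0.43)]
side large_1 [([544.0, 313.0, 3.0], 0.76), ([536.0, 278.0, 2.0], 0.62)]
side tube [([714.0, 103.0, -4.0], 0.75), ([560.0, 277.0, 4.0], 0.55)]
side dish [([543.0, 293.0, 59.0], 0.69), ([543.0, 294.0, 6.0], 0.65), ([691.0, 202.0, -2.0], 0.58), ([460.0, 16.0, -1.0], 0.27)]
side notes [([430.0, -332.0, 1.0], 0.7)]
```

View pics/top0.png

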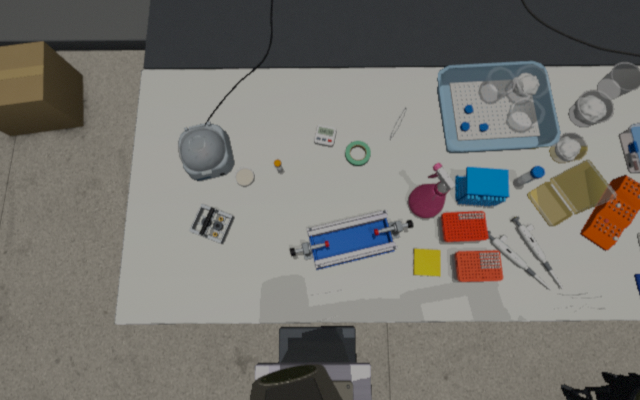

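View pics/side0.png

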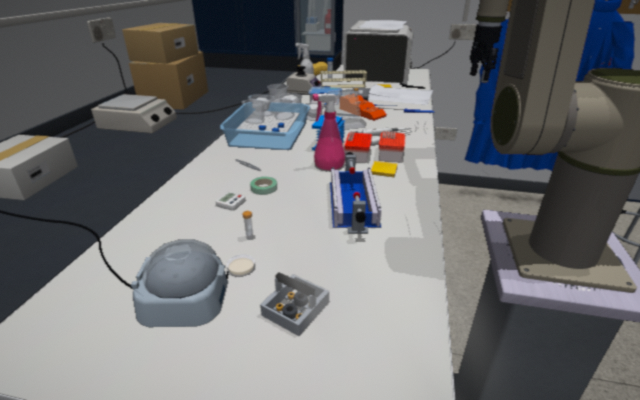

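```bash
python3 - <<'E'
from h import *
p,d=snap('top')
P=cloud('top',d); X,Y,Z=P[...,0],P[...,1],P[...,2]
ok=d>0
pr=p.astype(int)
# handle points: z 55..75 near sieve
m=ok&(Z>55)&(Z<76)&(abs(X-545)<60)&(abs(Y-295)<60)
q=P[m]; print('handle',m.sum(),q.mean(0)); 
def rect(m): 
    r=cv2.minAreaRect(P[m][:,:2].astype(np.float32)); print(r)
rect(m)
m=ok&(Z>15)&(Z<45)&(abs(X-545)<75)&(abs(Y-295)<75); rect(m)
# lips ~53, rails ~45
m=ok&(Z>49)&(Z<57)&(abs(X-493)<110)&(abs(Y+112)<150); rect(m); 
m=ok&(Z>75)&(Z<90)&(abs(X-493)<110)&(abs(Y+112)<200)
for s in(1,-1):
    k=m&((Y+112)*s>0); print('post',k.sum()); rect(k)
red=ok&(pr[...,0]>130)&(pr[...,1]<80)&(pr[...,2]<80)&(Z>40)&(abs(X-493)<110)&(abs(Y+112)<150)
print('red',red.sum()); 
for s in(1,-1):
    k=red&((Y+112)*s>0)
    if k.any(): print(P[k].mean(0),P[k].min(0),P[k].max(0)); rect(k)
E
```

```text
handle 160 [538.70085964 293.08473455  66.18599113]
((540.04931640625, 293.8835144042969), (14.268180847167969, 84.02106475830078), 68.83321380615234)
((539.8358764648438, 294.1465148925781), (101.30953216552734, 87.80291748046875), 69.0267562866211)
((489.4589538574219, -112.96771240234375), (113.98953247070312, 254.40711975097656), 12.939446449279785)
post 85
((453.4219055175781, 31.383602142333984), (29.407928466796875, 54.43935775756836), 21.313478469848633)
post 126
((534.5565795898438, -252.81607055664062), (53.580562591552734, 154.30450439453125), 37.31845474243164)
red 12
[474.75788975 -41.12475962  72.50212057] [472.00248262 -42.53955934  71.55267199] [477.62508446 -39.71980279  74.09850842]
((474.7978515625, -41.121498107910156), (2.7649824619293213, 5.625897407531738), 89.27313995361328)
[ 506.17807147 -178.68794947   73.22433856] [ 503.91047119 -181.14716115   71.26594374] [ 509.25021216 -175.55439703   75.82722975]
((506.14825439453125, -179.01022338867188), (5.9159255027771, 3.764932632446289), 47.806888580322266)
```

Both views show the sieve at top-view px (210,224), with the black handle running (212,205)–(200,232). The station is at (352,240) with red bumper tips at (327,244) and (375,233). The tube is at (278,165), the dish at (245,177) and the notes at (427,262).

```bash
cat >> h.py <<'E'
from scipy.spatial.transform import Rotation as Ro
def plan(to,yaw,n,frm=None,prof='min',dec=1):
    """prints rows; prof min=min-jerk, s=smoothstep. tool points down (roll 180)"""
    s=sense()
    if frm is None: p0=np.array(s['tool_pos']); y0=s['tcp_rot'][2]
    else: p0=np.array(frm[0],float); y0=frm[1]
    f=(lambda t:10*t**3-15*t**4+6*t**5) if prof=='min' else (lambda t:3*t*t-2*t**3)
    p=p0.copy(); y=y0; rows=[]
    for i in range(1,n+1):
        k=f(i/n); tp=p0+k*(np.array(to)-p0); ty=y0+k*(yaw-y0)
        d=Ro.from_euler('xyz',[180,0,y],degrees=True).inv().apply(tp-p); d=np.round(d,dec); rz=round(-np.radians(ty-y),4)
        p=p+Ro.from_euler('xyz',[180,0,y],degrees=True).apply(d); y-=np.degrees(rz)
        rows.append([*map(float,d),0,0,float(rz)])
    for i in range(0,n,5): print(str(rows[i:i+5]).replace(' ','').replace('.0,',','))
    print('end',p.round(1),round(y,2))
E
python3 -c "
from h import *
plan([540,294,190],-21,25,prof='s',dec=0)"
```

```text
[[3,-3,0,0,0,0.003],[8,-10,0,0,0,0.0086],[13,-17,1,0,0,0.0137],[16,-21,0,0,0,0.0184],[20,-27,1,0,0,0.0225]]
[[23,-32,0,0,0,0.0262],[24,-37,1,0,0,0.0293],[26,-41,1,0,0,0.0321],[25,-44,1,0,0,0.0342],[26,-47,1,0,0,0.036]]
[[24,-50,1,0,0,0.0371],[23,-52,1,0,0,0.038],[22,-53,1,0,0,0.0381],[19,-53,1,0,0,0.0379],[17,-53,1,0,0,0.0372]]
[[14,-52,1,0,0,0.036],[12,-50,1,0,0,0.0342],[9,-47,0,0,0,0.032],[7,-43,1,0,0,0.0294],[6,-39,1,0,0,0.0262]]
[[3,-33,0,0,0,0.0225],[3,-28,1,0,0,0.0184],[1,-20,0,0,0,0.0137],[1,-13,0,0,0,0.0086],[0,-5,0,0,0,0.003]]
end [540.1 294.4 190.5] -21.0
```

Request:
apply_moves(rows=[[3,-3,0,0,0,0.003],[8,-10,0,0,0,0.0086],[13,-17,1,0,0,0.0137],[16,-21,0,0,0,0.0184],[20,-27,1,0,0,0.0225]], fingers=50)

```text
time: 1.98
tool_pos: [199.6, -486.8, 204.5]
tcp_rot: [180.0, -0.0, 11.6]
ft_force: [-0.3, -0.6, 1.1]
finger_gap: 49.9
grip_force: 0.0
```

Request:
apply_moves(rows=[[23,-32,0,0,0,0.0262],[24,-37,1,0,0,0.0293],[26,-41,1,0,0,0.0321],[25,-44,1,0,0,0.0342],[26,-47,1,0,0,0.036]])

```text
time: 2.6
tool_pos: [294.1, -269.4, 200.4]
tcp_rot: [180.0, -0.0, 2.5]
ft_force: [0.8, 0.8, -0.6]
finger_gap: 50.0
grip_force: 0.0
```

Request:
apply_moves(rows=[[24,-50,1,0,0,0.0371],[23,-52,1,0,0,0.038],[22,-53,1,0,0,0.0381],[19,-53,1,0,0,0.0379],[17,-53,1,0,0,0.0372]])

```text
time: 3.22
tool_pos: [406.7, -11.0, 195.7]
tcp_rot: [180.0, -0.1, -8.2]
ft_force: [0.6, 0.2, 0.5]
finger_gap: 50.0
grip_force: 0.0
```

Request:
apply_moves(rows=[[14,-52,1,0,0,0.036],[12,-50,1,0,0,0.0342],[9,-47,0,0,0,0.032],[7,-43,1,0,0,0.0294],[6,-39,1,0,0,0.0262]])

```text
time: 3.85
tool_pos: [500.5, 205.3, 191.5]
tcp_rot: [-180.0, -0.0, -17.2]
ft_force: [-0.7, 0.5, 0.4]
finger_gap: 50.2
grip_force: 0.0
```

Request:
apply_moves(rows=[[3,-33,0,0,0,0.0225],[3,-28,1,0,0,0.0184],[1,-20,0,0,0,0.0137],[1,-13,0,0,0,0.0086],[0,-5,0,0,0,0.003]])

```text
time: 4.47
tool_pos: [539.8, 294.9, 190.5]
tcp_rot: [180.0, 0.0, -21.0]
ft_force: [-0.3, -0.3, -0.3]
finger_gap: 50.0
grip_force: 0.0
```

```bash
cat >> h.py <<'E'
def wcloud(d,s):
    c=eyes.get_calibration('wrist'); K=np.array(c['intrinsics']); M=np.array(c['mount']); v,u=np.mgrid[:400,:640]
    P=np.stack([(u-K[0,2])/K[0,0]*d,(v-K[1,2])/K[1,1]*d,d],-1)
    P=P@M[:3,:3].T+M[:3,3]
    return Ro.from_euler('xyz',s['tcp_rot'],degrees=True).apply(P.reshape(-1,3)).reshape(P.shape)+np.array(s['tool_pos'])
E
python3 - <<'E'
from h import *
s=sense(); print(s['time'],s['tool_pos'],s['tcp_rot'],s['finger_gap'],s['joint_pos'],s['ft_force'])
p,d=snap('wrist','w1.png'); P=wcloud(d,s)
for n in['sieve','sieve_grip','small_1','large_1']:
    print(n,[(np.round(r['xyz'],0).tolist(),round(r['confidence'],2)) for r in models.place_of(n,'wrist')][:5])
X,Y,Z=P[...,0],P[...,1],P[...,2]
m=(d>0)&(Z>58)&(Z<78)&(abs(X-542)<60)&(abs(Y-295)<60)
q=P[m]; print(m.sum(),np.median(q[:,2]),cv2.minAreaRect(q[:,:2].astype(np.float32)))
E
```

```text
4.475 [539.75139458 294.94653056 190.4605547 ] [ 1.79989240e+02  9.48528188e-03 -2.09755095e+01] 50.01873382484004 [ 2.38800589e+01  1.02241032e+01  8.39040960e+01 -9.39570389e-04
  8.58861137e+01  1.34855635e+02] [-0.3029847  -0.32658736 -0.30751767]
sieve [([547.0, 314.0, 3.0], 0.66), ([540.0, 291.0, -4.0], 0.55)]
sieve_grip [([538.0, 296.0, 61.0], 0.64)]
small_1 [([511.0, 282.0, 4.0], 0.74), ([528.0, 321.0, 4.0], 0.58), ([563.0, 268.0, 6.0], 0.57), ([570.0, 306.0, 4.0], 0.56)]
large_1 [([548.0, 313.0, 3.0], 0.94), ([542.0, 278.0, 5.0], 0.71)]
1391 68.15910316779478 ((543.1376953125, 294.0936584472656), (15.369630813598633, 83.67635345458984), 69.25699615478516)
```

View pics/w1.png

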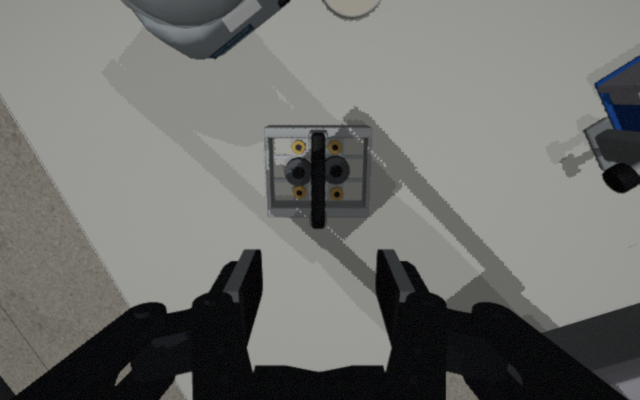

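The wrist view shows the handle at px (318,178), vertical in the picture and so aligned with the fingers. The six spacers sit on the webs around (318,170). I'm descending now.

Request:
apply_moves(rows=[[1,0,8,0,0,0],[1,0,16,0,0,0],[0,0,22,0,0,0],[0,0,22,0,0,0],[0,0,20,0,0,0]], fingers=50)

```text
time: 5.35
tool_pos: [541.2, 293.2, 100.2]
tcp_rot: [179.9, 0.1, -21.0]
ft_force: [-0.6, 0.4, 0.5]
finger_gap: 50.2
grip_force: 0.0
```

Request:
apply_moves(rows=[[0,0,20,0,0,0],[0,0,17,0,0,0],[0,0,12,0,0,0],[0,0,7,0,0,0],[0,0,3,0,0,0]])

```text
time: 5.98
tool_pos: [542.0, 293.8, 43.4]
tcp_rot: [-180.0, -0.0, -21.0]
ft_force: [1.0, 0.5, -0.2]
finger_gap: 49.9
grip_force: 0.0
```

```bash
python3 - <<'E'
from h import *
s=sense(); print(s['time'],s['tool_pos'],s['tcp_rot'],s['ft_force'])
p,d=snap('wrist','w2.png'); P=wcloud(d,s)
X,Y,Z=P[...,0],P[...,1],P[...,2]
m=(d>0)&(Z>58)&(Z<78)&(abs(X-542)<60)&(abs(Y-295)<25)
q=P[m]; print(m.sum(),np.median(q[:,2]),cv2.minAreaRect(q[:,:2].astype(np.float32)))
E
```

```text
5.975 [542.01754856 293.82272924  43.39193527] [-1.79992982e+02 -6.98245101e-03 -2.09956371e+01] [ 0.97058892  0.470026   -0.24507094]
5039 68.25175946896324 ((542.8072509765625, 295.31817626953125), (81.66080474853516, 49.355384826660156), 2.4511940479278564)
```

View pics/w2.png

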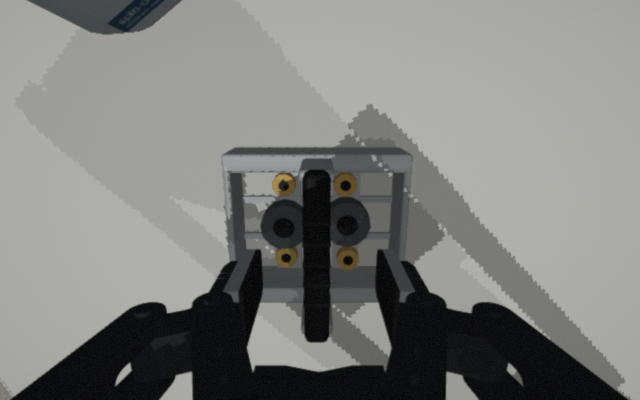

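The bar at px (316,255) is centred between the pads at (250–385), with all six spacers on the webs. I'm closing in two steps.

Request:
apply_moves(rows=[[0,0,0,0,0,0],[0,0,0,0,0,0],[0,0,0,0,0,0],[0,0,0,0,0,0],[0,0,0,0,0,0]], fingers=15, grip_force=30)

```text
time: 6.65
tool_pos: [541.9, 293.8, 43.5]
tcp_rot: [180.0, 0.0, -21.0]
ft_force: [0.7, 0.0, 0.8]
finger_gap: 14.8
grip_force: 0.0
```

Request:
apply_moves(rows=[[0,0,0,0,0,0],[0,0,0,0,0,0],[0,0,0,0,0,0],[0,0,0,0,0,0],[0,0,0,0,0,0]], fingers=5, grip_force=60)

```text
time: 7.28
tool_pos: [542.0, 293.8, 43.8]
tcp_rot: [-180.0, -0.0, -21.0]
ft_force: [-1.8, -0.3, 3.8]
finger_gap: 6.1
grip_force: 59.0
```

```bash
python3 - <<'E'
from h import *
plan([542,294,163.4],-21,15)
print()
plan([492,-112,163.4],12.9,45,frm=([542,294,163.4],-21))
E
```

```text
[[-0,-0,-0.3,0,0,0.0],[-0,-0,-2,0,0,0.0],[-0,-0,-4.6,0,0,0.0],[-0,-0,-7.7,0,0,0.0],[-0,-0,-10.5,0,0,0.0]]
[[-0,-0,-12.9,0,0,0.0],[-0,-0.1,-14.4,0,0,0.0],[-0,0,-14.9,0,0,0.0],[-0.1,0,-14.4,0,0,0.0],[0,-0,-12.8,0,0,0.0]]
[[0,-0,-10.6,0,0,0.0],[0,-0,-7.6,0,0,0.0],[0,-0,-4.6,0,0,0.0],[0,-0,-2,0,0,0.0],[0,-0,-0.3,0,0,0.0]]
end [542.  294.  163.4] -21.0

[[0,0,0,0,0,-0.0001],[0.1,0.3,0,0,0,-0.0004],[0.2,0.8,0,0,0,-0.0011],[0.3,1.3,0,0,0,-0.002],[0.5,2.2,0,0,0,-0.0032]]
[[0.8,3,0,0,0,-0.0046],[0.9,4.1,0,0,0,-0.006],[1.2,5.1,0,0,0,-0.0076],[1.4,6.3,0,0,0,-0.0093],[1.6,7.4,0,0,0,-0.0109]]
[[1.7,8.5,0,0,0,-0.0126],[1.8,9.7,0,0,0,-0.0143],[1.9,10.8,0,0,0,-0.0159],[1.9,11.9,0,0,0,-0.0174],[1.8,12.9,0,0,0,-0.0188]]
[[1.6,13.8,0,0,0,-0.0201],[1.5,14.6,0,0,0,-0.0212],[1.2,15.4,0,0,0,-0.0223],[0.9,15.9,0,0,0,-0.0231],[0.5,16.5,0,0,0,-0.0238]]
[[0.2,16.7,0,0,0,-0.0243],[-0.3,17,0,0,0,-0.0245],[-0.6,17,0,0,0,-0.0247],[-1.1,17,0,0,0,-0.0245],[-1.5,16.7,0,0,0,-0.0243]]
[[-1.9,16.3,0,0,0,-0.0237],[-2.1,15.8,0,0,0,-0.0231],[-2.5,15.2,0,0,0,-0.0223],[-2.7,14.5,0,0,0,-0.0213],[-2.8,13.6,0,0,0,-0.0201]]
[[-2.8,12.7,0,0,0,-0.0188],[-2.9,11.7,0,0,0,-0.0174],[-2.8,10.6,0,0,0,-0.0159],[-2.7,9.5,0,0,0,-0.0142],[-2.5,8.3,0,0,0,-0.0127]]
[[-2.3,7.2,0,0,0,-0.0109],[-1.9,6.1,0,0,0,-0.0093],[-1.7,5,0,0,0,-0.0076],[-1.4,4,0,0,0,-0.006],[-1,2.9,0,0,0,-0.0045]]
[[-0.7,2.1,0,0,0,-0.0032],[-0.5,1.3,0,0,0,-0.0021],[-0.3,0.8,0,0,0,-0.0011],[-0.1,0.2,0,0,0,-0.0004],[0,0.1,0,0,0,-0.0001]]
end [ 492.  -112.   163.4] 12.9
```

The gap of 6.1 is under the bar's 12 mm, so I'll lift a little and check the grasp.

Request:
apply_moves(rows=[[0,0,-0.3,0,0,0],[0,0,-2,0,0,0],[0,0,-3,0,0,0],[0,0,-2,0,0,0],[0,0,-0.3,0,0,0]])

```text
time: 7.9
tool_pos: [542.0, 293.7, 51.2]
tcp_rot: [-180.0, -0.0, -21.0]
ft_force: [0.1, 0.2, 0.1]
finger_gap: 5.2
grip_force: 0.0
```

```bash
python3 - <<'E'
from h import *
s=sense(); print(s['time'],s['tool_pos'],s['tcp_rot'],s['ft_force'],s['wrist_torque'],s['finger_gap'],s['grip_force'])
p,d=snap('wrist','w3.png')
E
```

```text
7.9 [541.97886316 293.73093881  51.2167723 ] [-1.79995056e+02 -6.37892543e-03 -2.10007445e+01] [0.12789846 0.20730401 0.13217164] [0.04346054 0.00386303 0.02500685] 5.206106985933947 0.0
```

View pics/w3.png

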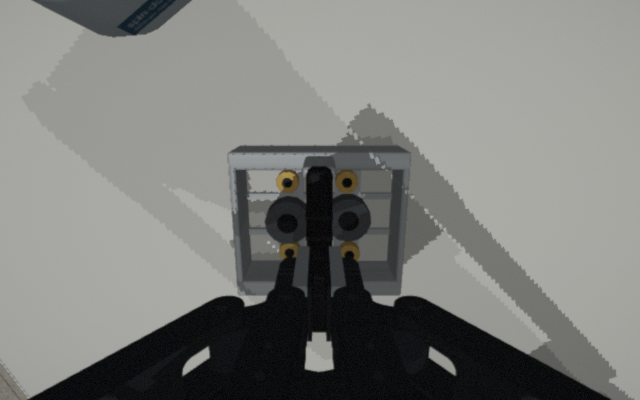

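The sieve was not lifted: its width shrank from 189 to 182 px, so the camera rose without it. The fingers flank the bar at px (300–340). I'm checking the geometry with depth.

```bash
python3 - <<'E'
from h import *
s=sense()
p,d=eyes.snapshot('wrist'); 
c=eyes.get_calibration('wrist'); K=np.array(c['intrinsics']); M=np.array(c['mount']); v,u=np.mgrid[:400,:640]
P=np.stack([(u-K[0,2])/K[0,0]*d,(v-K[1,2])/K[1,1]*d,d],-1)@M[:3,:3].T+M[:3,3]
for r in (180,230,245,255,270,290,310,325):
    print(r,[(cc,*P[r,cc].round(0).astype(int).tolist(),p[r,cc].sum()) for cc in range(262,380,6)])
E
```

```text
180 [(262, 22, -35, 52, np.uint64(464)), (268, 22, -32, 52, np.uint64(463)), (274, 23, -28, 51, np.uint64(459)), (280, 25, -22, 39, np.uint64(364)), (286, 25, -19, 39, np.uint64(105)), (292, 25, -15, 40, np.uint64(213)), (298, 24, -12, 43, np.uint64(175)), (304, 22, -9, 52, np.uint64(288)), (310, 38, -3, -17, np.uint64(71)), (316, 38, 0, -17, np.uint64(81)), (322, 72, 1, -167, np.uint64(16)), (328, 38, 5, -18, np.uint64(53)), (334, 22, 11, 52, np.uint64(266)), (340, 25, 14, 39, np.uint64(208)), (346, 25, 17, 39, np.uint64(22)), (352, 25, 21, 40, np.uint64(191)), (358, 23, 26, 49, np.uint64(247)), (364, 22, 30, 51, np.uint64(295)), (370, 22, 34, 52, np.uint64(300)), (376, 22, 38, 53, np.uint64(293))]
230 [(262, -10, -36, 48, np.uint64(304)), (268, -5, -30, 33, np.uint64(143)), (274, -5, -26, 33, np.uint64(126)), (280, -5, -23, 34, np.uint64(86)), (286, -5, -19, 33, np.uint64(48)), (292, -5, -15, 34, np.uint64(40)), (298, -5, -12, 34, np.uint64(112)), (304, -5, -8, 33, np.uint64(111)), (310, 15, -3, -18, np.uint64(22)), (316, 15, 0, -18, np.uint64(35)), (322, 15, 2, -18, np.uint64(25))
[... 3878 characters left out ...]
325 [(262, 18, -13, -91, np.uint64(37)), (268, 17, -12, -91, np.uint64(35)), (274, 18, -10, -92, np.uint64(28)), (280, 18, -9, -91, np.uint64(43)), (286, 18, -7, -91, np.uint64(40)), (292, 17, -6, -91, np.uint64(41)), (298, 15, -4, -88, np.uint64(20)), (304, 3, -4, -71, np.uint64(48)), (310, -4, -2, -61, np.uint64(59)), (316, -36, 0, -17, np.uint64(37)), (322, -37, 3, -16, np.uint64(34)), (328, -4, 4, -62, np.uint64(43)), (334, 4, 6, -72, np.uint64(44)), (340, 17, 6, -90, np.uint64(44)), (346, 17, 8, -90, np.uint64(27)), (352, 17, 9, -91, np.uint64(41)), (358, 17, 11, -90, np.uint64(37)), (364, 18, 12, -92, np.uint64(26)), (370, 18, 14, -91, np.uint64(61)), (376, 18, 15, -91, np.uint64(52))]
```

```bash
python3 -c "
import cv2
a=cv2.imread('pics/w3.png')[220:350,240:400]; a=cv2.convertScaleAbs(a,alpha=2.2,beta=20)
cv2.imwrite('pics/w3c.png',cv2.resize(a,None,fx=4.5,fy=4.5))"
```

```text
(no output)
```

View pics/w3c.png

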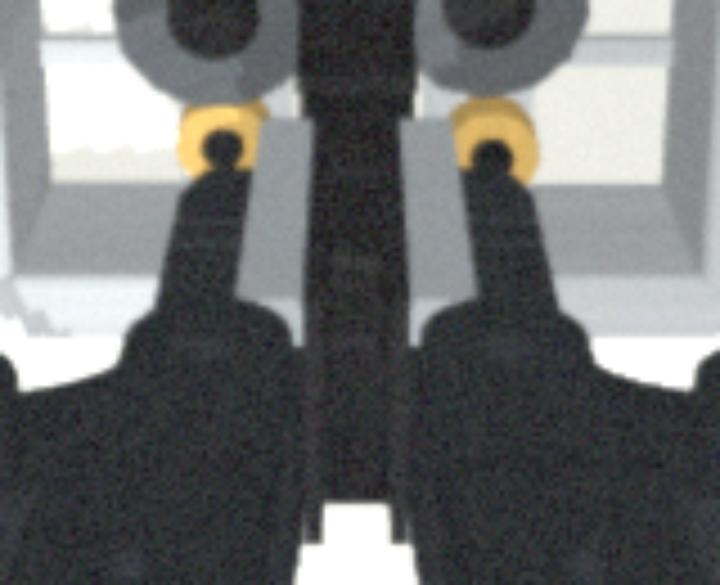

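The crop shows the pad ends (grey, rows 247–287) at about tool z = −28. So they pinched only the top edge of the bar and slipped off it. I'll reopen, go down to TCP z ≈ 24 (still above the spacer tops at 18) and regrasp.

Request:
apply_moves(rows=[[0,0,0,0,0,0],[0,0,0,0,0,0],[0,0,0,0,0,0],[0,0,0,0,0,0],[0,0,0,0,0,0]], fingers=40)

```text
time: 8.62
tool_pos: [541.9, 293.7, 51.1]
tcp_rot: [180.0, 0.0, -21.0]
ft_force: [-1.3, -0.9, -1.1]
finger_gap: 39.7
grip_force: 0.0
```

Request:
apply_moves(rows=[[0,0,3,0,0,0],[0,0,7,0,0,0],[0,0,8,0,0,0],[0,0,6,0,0,0],[0,0,3,0,0,0]])

```text
time: 9.25
tool_pos: [541.4, 293.5, 23.2]
tcp_rot: [180.0, 0.0, -21.0]
ft_force: [-0.5, -0.3, -0.3]
finger_gap: 40.2
grip_force: 0.0
```

```bash
python3 - <<'E'
from h import *
s=sense(); print(s['time'],s['tool_pos'],s['tcp_rot'],s['ft_force'],s['finger_gap'])
p,d=eyes.snapshot('wrist'); P=wcloud(d,s); X,Y,Z=P[...,0],P[...,1],P[...,2]
cv2.imwrite('pics/w4.png',p[:,:,::-1])
for r in (260,300): print([(c,*P[r,c].round(0).astype(int).tolist()) for c in range(240,400,8)])
m=(d>0)&(Z>60)&(Z<76); m[:, :300]=0; m[:,338:]=0; q=P[m]
print(m.sum(),cv2.minAreaRect(q[:,:2].astype(np.float32)),np.median(q[:,2]))
E
```

```text
9.25 [541.4441336  293.52572808  23.20378869] [ 1.79954196e+02  4.66887207e-02 -2.09990868e+01] [-0.46825023 -0.28797709 -0.31025662] 40.18995746847587
[(240, 540, 343, 1), (248, 559, 317, 57), (256, 561, 311, 65), (264, 560, 308, 66), (272, 554, 309, 53), (280, 538, 316, 17), (288, 536, 312, 17), (296, 529, 312, 3), (304, 555, 293, 68), (312, 554, 290, 68), (320, 554, 287, 69), (328, 552, 285, 68), (336, 521, 290, 4), (344, 519, 285, 3), (352, 524, 280, 17), (360, 515, 277, 3), (368, 543, 271, 60), (376, 544, 268, 65), (384, 543, 265, 66), (392, 537, 261, 57)]
[(240, 562, 311, 95), (248, 561, 308, 95), (256, 555, 310, 85), (264, 550, 311, 77), (272, 519, 329, 21), (280, 518, 324, 23), (288, 516, 320, 21), (296, 515, 316, 23), (304, 539, 300, 67), (312, 538, 297, 69), (320, 537, 294, 68), (328, 536, 291, 68), (336, 507, 296, 22), (344, 505, 292, 22), (352, 503, 288, 22), (360, 502, 284, 22), (368, 529, 276, 66), (376, 539, 272, 83), (384, 540, 270, 87), (392, 545, 267, 95)]
6012 ((542.6166381835938, 292.56939697265625), (15.095961570739746, 83.85516357421875), 69.18891906738281) 68.19730065522974
```

View pics/w4.png

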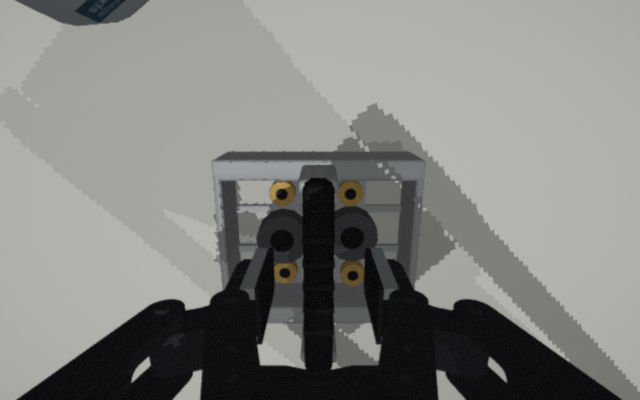

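The pads (px 262 and 375, tip z ≈ 50–53) now straddle the full height of the bar at px 317. Now I close.

Request:
apply_moves(rows=[[0,0,0,0,0,0],[0,0,0,0,0,0],[0,0,0,0,0,0],[0,0,0,0,0,0],[0,0,0,0,0,0]], fingers=16, grip_force=30)

```text
time: 9.93
tool_pos: [541.9, 293.8, 24.2]
tcp_rot: [-180.0, -0.0, -21.0]
ft_force: [0.2, -0.1, 0.3]
finger_gap: 15.9
grip_force: 0.0
```

Request:
apply_moves(rows=[[0,0,0,0,0,0],[0,0,0,0,0,0],[0,0,0,0,0,0],[0,0,0,0,0,0],[0,0,0,0,0,0]], fingers=6, grip_force=60)

```text
time: 10.55
tool_pos: [542.0, 293.8, 24.3]
tcp_rot: [-180.0, -0.0, -21.0]
ft_force: [-0.9, -0.1, 4.5]
finger_gap: 10.3
grip_force: 59.6
```

Request:
apply_moves(rows=[[0,0,-0.3,0,0,0],[0,0,-2,0,0,0],[0,0,-3,0,0,0],[0,0,-2,0,0,0],[0,0,-0.3,0,0,0]])

```text
time: 11.18
tool_pos: [541.9, 293.7, 31.7]
tcp_rot: [-180.0, 0.0, -21.0]
ft_force: [0.2, 0.2, -6.1]
finger_gap: 10.7
grip_force: 58.4
```

Held: fz is −6 N and the gap 10.7. Now the lift.

Request:
apply_moves(rows=[[0,0,-0.3,0,0,0],[0,0,-1.7,0,0,0],[0,0,-3.8,0,0,0],[0,0,-6.2,0,0,0],[0,0,-8.6,0,0,0]])

```text
time: 11.8
tool_pos: [541.9, 293.7, 52.8]
tcp_rot: [180.0, 0.0, -21.0]
ft_force: [-0.3, 0.1, -4.1]
finger_gap: 10.7
grip_force: 58.5
```

Request:
apply_moves(rows=[[0,0,-10.5,0,0,0],[0,0,-11.7,0,0,0],[0,0,-12.1,0,0,0],[0,0,-11.7,0,0,0],[0,0,-10.5,0,0,0]])

```text
time: 12.42
tool_pos: [542.1, 293.8, 109.8]
tcp_rot: [-180.0, -0.0, -21.0]
ft_force: [0.5, -0.7, -5.6]
finger_gap: 10.5
grip_force: 58.5
```

Request:
apply_moves(rows=[[0,0,-8.6,0,0,0],[0,0,-6.2,0,0,0],[0,0,-3.8,0,0,0],[0,0,-1.7,0,0,0],[0,0,-0.3,0,0,0]])

```text
time: 13.05
tool_pos: [541.8, 293.7, 129.2]
tcp_rot: [180.0, 0.0, -21.0]
ft_force: [1.3, 0.6, -5.6]
finger_gap: 10.6
grip_force: 58.5
```

```bash
python3 - <<'E'
from h import *
s=sense(); print(s['time'],s['tool_pos'],s['tcp_rot'],s['ft_force'],s['wrist_torque'],s['finger_gap'])
p,d=snap('wrist','w5.png'); P=wcloud(d,s); X,Y,Z=P[...,0],P[...,1],P[...,2]
m=(d>0)&(Z>160)&(Z<190); m[:, :300]=0; m[:,338:]=0; q=P[m]
print(m.sum(),cv2.minAreaRect(q[:,:2].astype(np.float32)),np.median(q[:,2]), np.polyfit(q[:,0],q[:,2],1))
snap('side','side5.png')
E
```

```text
13.05 [541.79220289 293.70351478 129.19330854] [ 1.79985914e+02  1.37569679e-02 -2.09981485e+01] [ 1.28581829  0.62301429 -5.58604828] [-0.05184314  0.00433632  0.00538785] 10.60259560462495
6412 ((542.65869140625, 292.2794189453125), (16.003278732299805, 83.54586029052734), 68.80107116699219) 173.05697364025482 [-1.81520191e-02  1.82929943e+02]
```

View pics/w5.png

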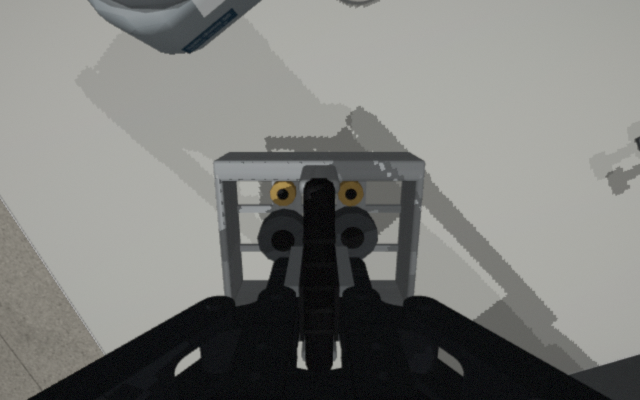

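Held level, with both large and two small spacers visible at px (283,194), (350,194), (284,238) and (352,238). The other two are hidden under the fingers. Now the carry.

Request:
apply_moves(rows=[[0,0,0,0,0,-0.0001],[0.1,0.3,0,0,0,-0.0004],[0.2,0.8,0,0,0,-0.0011],[0.3,1.3,0,0,0,-0.002],[0.5,2.2,0,0,0,-0.0032]])

```text
time: 13.78
tool_pos: [541.3, 288.9, 129.4]
tcp_rot: [180.0, 0.0, -20.6]
ft_force: [0.3, -0.9, -5.6]
finger_gap: 11.0
grip_force: 58.5
```

Request:
apply_moves(rows=[[0.8,3,0,0,0,-0.0046],[0.9,4.1,0,0,0,-0.006],[1.2,5.1,0,0,0,-0.0076],[1.4,6.3,0,0,0,-0.0093],[1.6,7.4,0,0,0,-0.0109]])

```text
time: 14.4
tool_pos: [538.0, 262.2, 129.4]
tcp_rot: [180.0, 0.0, -18.4]
ft_force: [-0.2, -0.0, -4.8]
finger_gap: 10.6
grip_force: 58.5
```

Request:
apply_moves(rows=[[1.7,8.5,0,0,0,-0.0126],[1.8,9.7,0,0,0,-0.0143],[1.9,10.8,0,0,0,-0.0159],[1.9,11.9,0,0,0,-0.0174],[1.8,12.9,0,0,0,-0.0188]])

```text
time: 15.02
tool_pos: [531.4, 207.6, 129.4]
tcp_rot: [-180.0, -0.0, -13.8]
ft_force: [0.4, -1.0, -5.4]
finger_gap: 10.4
grip_force: 58.5
```

Request:
apply_moves(rows=[[1.6,13.8,0,0,0,-0.0201],[1.5,14.6,0,0,0,-0.0212],[1.2,15.4,0,0,0,-0.0223],[0.9,15.9,0,0,0,-0.0231],[0.5,16.5,0,0,0,-0.0238]])

```text
time: 15.65
tool_pos: [521.8, 131.7, 129.5]
tcp_rot: [-180.0, -0.0, -7.5]
ft_force: [0.5, -0.6, -5.2]
finger_gap: 10.8
grip_force: 58.5
```

Request:
apply_moves(rows=[[0.2,16.7,0,0,0,-0.0243],[-0.3,17,0,0,0,-0.0245],[-0.6,17,0,0,0,-0.0247],[-1.1,17,0,0,0,-0.0245],[-1.5,16.7,0,0,0,-0.0243]])

```text
time: 16.27
tool_pos: [511.5, 47.7, 129.5]
tcp_rot: [180.0, -0.0, -0.5]
ft_force: [0.1, -0.3, -5.7]
finger_gap: 10.6
grip_force: 58.5
```

Request:
apply_moves(rows=[[-1.9,16.3,0,0,0,-0.0237],[-2.1,15.8,0,0,0,-0.0231],[-2.5,15.2,0,0,0,-0.0223],[-2.7,14.5,0,0,0,-0.0213],[-2.8,13.6,0,0,0,-0.0201]])

```text
time: 16.9
tool_pos: [502.1, -28.0, 129.5]
tcp_rot: [180.0, -0.0, 5.8]
ft_force: [0.6, -0.2, -4.9]
finger_gap: 10.8
grip_force: 58.5
```

Request:
apply_moves(rows=[[-2.8,12.7,0,0,0,-0.0188],[-2.9,11.7,0,0,0,-0.0174],[-2.8,10.6,0,0,0,-0.0159],[-2.7,9.5,0,0,0,-0.0142],[-2.5,8.3,0,0,0,-0.0127]])

```text
time: 17.52
tool_pos: [495.6, -81.9, 129.5]
tcp_rot: [180.0, -0.0, 10.4]
ft_force: [-0.0, 1.1, -4.6]
finger_gap: 10.7
grip_force: 58.5
```

Request:
apply_moves(rows=[[-2.3,7.2,0,0,0,-0.0109],[-1.9,6.1,0,0,0,-0.0093],[-1.7,5,0,0,0,-0.0076],[-1.4,4,0,0,0,-0.006],[-1,2.9,0,0,0,-0.0045]])

```text
time: 18.15
tool_pos: [492.5, -107.7, 129.4]
tcp_rot: [-180.0, 0.0, 12.5]
ft_force: [-0.4, 0.3, -4.9]
finger_gap: 10.6
grip_force: 58.5
```

Request:
apply_moves(rows=[[-0.7,2.1,0,0,0,-0.0032],[-0.5,1.3,0,0,0,-0.0021],[-0.3,0.8,0,0,0,-0.0011],[-0.1,0.2,0,0,0,-0.0004],[0,0.1,0,0,0,-0.0001]])

```text
time: 18.77
tool_pos: [491.9, -112.2, 129.3]
tcp_rot: [-180.0, 0.0, 12.9]
ft_force: [0.0, -0.5, -5.2]
finger_gap: 10.5
grip_force: 58.5
```

```bash
python3 - <<'E'
from h import *
s=sense(); print(s['time'],s['tool_pos'],s['tcp_rot'],s['ft_force'],s['finger_gap'])
p,d=snap('wrist','w6.png'); P=wcloud(d,s); X,Y,Z=P[...,0],P[...,1],P[...,2]
m=(d>0)&(Z>160)&(Z<190); m[:, :300]=0; m[:,338:]=0; q=P[m]
print('handle',cv2.minAreaRect(q[:,:2].astype(np.float32)),np.median(q[:,2]))
y=np.radians(12.9); ex=np.array([np.cos(y),np.sin(y)]); ey=np.array([-ex[1],ex[0]])
L=P[...,:2]-[492,-112]; a=L@ex; b=L@ey
np.savez('w6.npz',p=p,d=d,a=a,b=b,Z=Z)
# far lip at station x = 49..; print z vs a profile
for bb in(-100,-80,-65,65,80,100):
    m=(d>0)&(abs(b-bb)<4)&(Z>35)&(Z<62)&(abs(a)<75)
    o=np.argsort(a[m]); print(bb,m.sum(),[(int(x),int(z)) for x,z in zip(a[m][o],Z[m][o])][::max(1,m.sum()//14)])
pr=p.astype(int); red=(d>0)&(pr[...,0]>110)&(pr[...,1]<70)&(pr[...,2]<70)&(Z>45)&(Z<85)
for g in(1,-1):
    k=red&(b*g>0)&(abs(b)<120)
    if k.any(): print('red',g,k.sum(),a[k].mean(),b[k].min(),b[k].max(),Z[k].min(),Z[k].max())
E
```

```text
18.775 [ 491.90100526 -112.22812605  129.3356978 ] [-1.79995482e+02  3.79157537e-03  1.29059669e+01] [ 0.04039616 -0.49675246 -5.1995891 ] 10.461039140910085
handle ((492.76849365234375, -112.86968994140625), (83.62977600097656, 16.022930145263672), 13.269068717956543) 173.23959488952812
-100 679 [(-55, 51), (-51, 52), (-48, 45), (-47, 45), (-43, 44), (-39, 44), (-36, 36), (36, 42), (39, 44), (42, 44), (45, 43), (48, 43), (52, 53), (55, 51), (57, 50)]
-80 615 [(-55, 51), (-51, 51), (-49, 47), (-48, 45), (-42, 43), (-37, 44), (-34, 39), (39, 44), (41, 44), (44, 44), (46, 45), (50, 52), (52, 52), (55, 51), (57, 48)]
-65 385 [(-48, 42), (36, 41), (38, 44), (39, 44), (41, 43), (43, 44), (44, 45), (46, 44), (48, 44), (50, 50), (52, 52), (53, 53), (54, 53), (56, 50), (57, 36)]
65 340 [(-36, 36), (38, 43), (39, 44), (41, 44), (42, 44), (43, 45), (45, 43), (47, 44), (49, 50), (50, 52), (52, 53), (53, 53), (54, 52), (56, 51), (57, 43)]
80 665 [(-57, 49), (-52, 53), (-49, 46), (-48, 46), (-44, 44), (-40, 44), (-36, 44), (36, 43), (39, 44), (42, 44), (45, 44), (49, 50), (52, 53), (54, 51), (57, 43)]
100 688 [(-56, 50), (-52, 52), (-49, 46), (-48, 46), (-44, 44), (-40, 44), (-36, 43), (36, 43), (39, 44), (43, 43), (46, 45), (49, 50), (52, 53), (54, 52), (57, 43)]
red 1 246 1.7798597510039365 66.85818302849682 74.94694851962132 67.71834521387001 75.47614143426964
red -1 134 1.9468232818952798 -74.67013725078812 -69.79209963027232 67.01905395722078 75.3855862518073
```

View pics/w6.png

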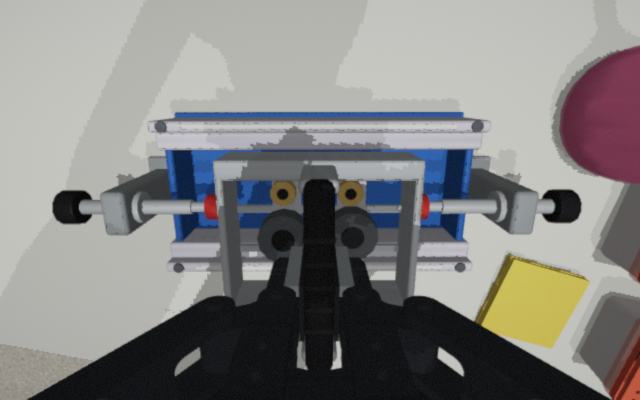

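The sieve is centred over the rails: lips at ±49.4 mm, handle offset about 0.6 mm. The red bumpers are at px (210,207) and (425,207), with faces at about +67 and −66. I'm lowering it.

Request:
apply_moves(rows=[[0,0,0.3,0,0,0],[0,0,1.2,0,0,0],[0,0,2.4,0,0,0],[0,0,3.6,0,0,0],[0,0,4.8,0,0,0]])

```text
time: 19.45
tool_pos: [491.9, -112.3, 116.8]
tcp_rot: [-180.0, -0.0, 12.9]
ft_force: [-0.4, -0.3, -5.1]
finger_gap: 10.7
grip_force: 58.5
```

Request:
apply_moves(rows=[[0,0,5.4,0,0,0],[0,0,5.6,0,0,0],[0,0,5.5,0,0,0],[0,0,5.2,0,0,0],[0,0,4.6,0,0,0]])

```text
time: 20.08
tool_pos: [491.8, -112.3, 90.4]
tcp_rot: [-180.0, 0.0, 12.9]
ft_force: [-0.9, 0.1, -5.1]
finger_gap: 10.5
grip_force: 58.5
```

Request:
apply_moves(rows=[[0,0,4,0,0,0],[0,0,3.4,0,0,0],[0,0,2.8,0,0,0],[0,0,2.2,0,0,0],[0,0,1.6,0,0,0]])

```text
time: 20.7
tool_pos: [491.9, -112.3, 76.7]
tcp_rot: [180.0, -0.0, 12.9]
ft_force: [-0.3, -0.2, -5.6]
finger_gap: 10.9
grip_force: 58.5
```

Request:
apply_moves(rows=[[0,0,1.2,0,0,0],[0,0,1,0,0,0],[0,0,1,0,0,0],[0,0,1,0,0,0],[0,0,0.8,0,0,0]])

```text
time: 21.32
tool_pos: [491.9, -112.3, 71.7]
tcp_rot: [-180.0, 0.0, 12.9]
ft_force: [-0.4, -0.3, -5.0]
finger_gap: 10.9
grip_force: 58.5
```

Request:
apply_moves(rows=[[0,0,0.6,0,0,0],[0,0,0.6,0,0,0],[0,0,0.5,0,0,0],[0,0,0.4,0,0,0],[0,0,0.3,0,0,0]])

```text
time: 21.95
tool_pos: [491.9, -112.3, 69.4]
tcp_rot: [-180.0, -0.0, 12.9]
ft_force: [0.1, -0.4, -4.9]
finger_gap: 10.4
grip_force: 58.5
```

Request:
apply_moves(rows=[[0,0,0.5,0,0,0],[0,0,0.5,0,0,0],[0,0,0.4,0,0,0],[0,0,0.3,0,0,0],[0,0,0,0,0,0]])

```text
time: 22.58
tool_pos: [492.2, -112.4, 68.0]
tcp_rot: [180.0, -0.0, 12.9]
ft_force: [-1.6, 1.1, -0.3]
finger_gap: 10.5
grip_force: 59.2
```

```bash
python3 - <<'E'
from h import *
s=sense(); print(s['time'],s['tool_pos'],s['ft_force'])
p,d=snap('wrist','w7.png'); P=wcloud(d,s)
y=np.radians(12.9); ex=np.array([np.cos(y),np.sin(y)]); ey=np.array([-ex[1],ex[0]])
L=P[...,:2]-[492,-112]; a=L@ex; b=L@ey; Z=P[...,2]
pr=p.astype(int); red=(d>0)&(pr[...,0]>110)&(pr[...,1]<70)&(pr[...,2]<70)&(Z>45)&(Z<85)
for g in(1,-1):
    k=red&(b*g>0)&(abs(b)<120)
    if k.any(): print('red',g,k.sum(),b[k].min(),b[k].max(),Z[k].min(),Z[k].max())
m=(d>0)&(Z>70)&(Z<85)&(abs(b)<60)&(abs(a)<60); q=np.c_[a[m],b[m]].astype(np.float32)
print('walltop',m.sum(),q.min(0),q.max(0),np.median(Z[m]))
E
```

```text
22.575 [ 492.16296539 -112.36067509   68.00980633] [-1.56190007  1.09833032 -0.27804281]
red 1 570 66.14225294649556 75.40783222551109 64.94809080350893 75.35668768009371
red -1 511 -74.6656212729063 -65.59807441360554 66.29725772953611 75.37132909686048
walltop 6123 [-34.743874 -51.542107] [44.37836  48.625435] 73.02289930312178
```

View pics/w7.png

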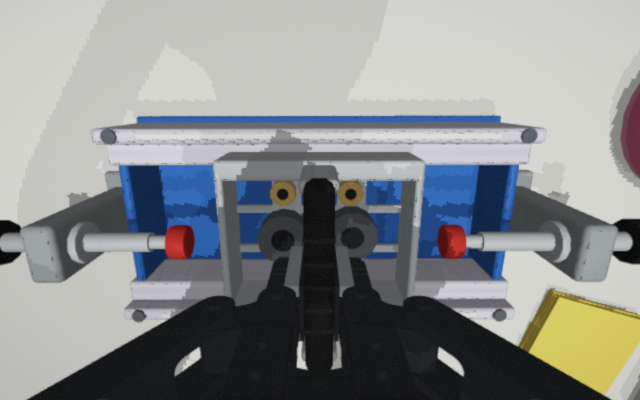

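The sieve is resting on the rails (fz ≈ −0.3), with bumpers at px (178,241) and (453,241). The left gap is about 17.7 mm and the right about 14 mm. First a gentle touch on the left.

Request:
apply_moves(rows=[[0,-3,0,0,0,0],[0,-5,0,0,0,0],[0,-4,0,0,0,0],[0,-3,0,0,0,0],[0,-1.5,0,0,0,0]])

```text
time: 23.25
tool_pos: [488.3, -96.0, 67.8]
tcp_rot: [180.0, -0.0, 12.9]
ft_force: [0.8, -1.3, 1.4]
finger_gap: 10.6
grip_force: 59.3
```

Request:
apply_moves(rows=[[0,-1,0,0,0,0],[0,-1,0,0,0,0],[0,-0.5,0,0,0,0],[0,-0.5,0,0,0,0],[0,0,0,0,0,0]])

```text
time: 23.88
tool_pos: [487.7, -93.5, 67.8]
tcp_rot: [180.0, -0.0, 12.9]
ft_force: [1.2, -3.1, 0.9]
finger_gap: 10.9
grip_force: 59.4
```

```bash
cat >> h.py <<'E'
_y=np.radians(12.9); EX=np.array([np.cos(_y),np.sin(_y)]); EY=np.array([-EX[1],EX[0]])
def st(pic=None):
    s=sense(); t=np.array(s['tool_pos'])[:2]-[492,-112]; f=np.array(s['ft_force'])
    print('t',s['time'],'stat xy',(t@EX).round(2),(t@EY).round(2),'z',s['tool_pos'][2].round(2),'F x,y,z',(f[:2]@EX).round(2),(f[:2]@EY).round(2),f[2].round(2))
    p,d=snap('wrist',pic); P=wcloud(d,s); L=P[...,:2]-[492,-112]; a=L@EX; b=L@EY; Z=P[...,2]
    pr=p.astype(int); red=(d>0)&(pr[...,0]>110)&(pr[...,1]<70)&(pr[...,2]<70)&(Z>45)&(Z<85)
    for g in(1,-1):
        k=red&(b*g>0)&(abs(b)<120)
        if k.sum()>50: print('red',g,k.sum(),b[k].min().round(1),b[k].max().round(1))
    m=(d>0)&(Z>70)&(Z<80)&(abs(b)<75)&(abs(a-40)<6); print('wall y',np.percentile(b[m],[.5,99.5]).round(1))
    hsv=cv2.cvtColor(p,cv2.COLOR_RGB2HSV); k=((hsv[...,0]>10)&(hsv[...,0]<28)&(hsv[...,1]>120)&(hsv[...,2]>70)&(abs(a)<60)&(abs(b)<110)&(d>0)).astype(np.uint8)
    n,l,stt,c=cv2.connectedComponentsWithStats(k)
    print('brass',[(int(c[i][0]),int(c[i][1]),int(stt[i,4]),'z%.0f'%np.median(Z[l==i])) for i in range(1,n) if stt[i,4]>15])
E
python3 -c "
from h import *
st('w8.png')"
```

```text
t 23.875 stat xy -0.06 19.03 z 67.79 F x,y,z 0.49 -3.26 0.93
red 1 350 68.6 77.2
red -1 571 -78.2 -65.0
wall y [-31.1  67.1]
brass [(282, 192, 372, 'z55'), (350, 192, 361, 'z55')]
```

Left contact made, about 3 N at y = 19. Now a brisk departure to the right, ending slowly at the right bumper.

Request:
apply_moves(rows=[[0,23,0,0,0,0],[0,7,0,0,0,0],[0,2,0,0,0,0],[0,1,0,0,0,0],[0,0.5,0,0,0,0]])

```text
time: 24.55
tool_pos: [494.9, -125.5, 67.6]
tcp_rot: [-180.0, 0.0, 12.9]
ft_force: [0.1, 1.6, 1.4]
finger_gap: 10.5
grip_force: 59.5
```

Request:
apply_moves(rows=[[0,0.5,0,0,0,0],[0,0.5,0,0,0,0],[0,0.5,0,0,0,0],[0,0.3,0,0,0,0],[0,0,0,0,0,0]])

```text
time: 25.18
tool_pos: [495.4, -127.6, 67.6]
tcp_rot: [-180.0, 0.0, 12.9]
ft_force: [-1.2, 4.0, 2.1]
finger_gap: 10.2
grip_force: 59.5
```

```bash
python3 -c "
from h import *
st('w9.png')"
```

```text
t 25.175 stat xy -0.17 -15.91 z 67.63 F x,y,z -0.25 4.16 2.12
red 1 576 65.5 75.9
red -1 516 -76.5 -67.3
wall y [-66.   32.2]
brass [(278, 192, 372, 'z55'), (347, 193, 321, 'z55')]
```

Request:
apply_moves(rows=[[0,-30,-0.3,0,0,0],[0,-2,0,0,0,0],[0,-1,0,0,0,0],[0,-1,0,0,0,0],[0,-0.7,0,0,0,0]])

```text
time: 25.85
tool_pos: [488.0, -94.7, 68.1]
tcp_rot: [180.0, -0.0, 12.9]
ft_force: [0.5, -3.0, -0.9]
finger_gap: 10.7
grip_force: 59.5
```

```bash
python3 -c "
from h import *
st('w10.png')"
```

```text
t 25.85 stat xy -0.06 17.79 z 68.12 F x,y,z -0.13 -3.03 -0.87
red 1 330 67.5 76.1
red -1 544 -75.0 -65.1
wall y [-32.4  65.9]
brass [(279, 192, 385, 'z55'), (347, 193, 336, 'z55'), (368, 270, 56, 'z55')]
```

Request:
apply_moves(rows=[[0,29,0,0,0,0],[0,3.5,0,0,0,0],[0,0.5,0,0,0,0],[0,-29,0,0,0,0],[0,-3.5,0,0,0,0]])

```text
time: 26.52
tool_pos: [487.5, -93.2, 68.0]
tcp_rot: [180.0, 0.0, 13.0]
ft_force: [0.3, -4.3, -0.2]
finger_gap: 10.8
grip_force: 59.8
```

Request:
apply_moves(rows=[[0,-0.5,0,0,0,0],[0,29,0,0,0,0],[0,3.5,0,0,0,0],[0,0.5,0,0,0,0],[0,0,0,0,0,0]])

```text
time: 27.15
tool_pos: [495.0, -125.9, 68.0]
tcp_rot: [180.0, 0.0, 12.9]
ft_force: [0.7, -2.0, 1.3]
finger_gap: 10.6
grip_force: 59.9
```

```bash
python3 -c "
from h import *
st('w11.png')"
```

```text
t 27.15 stat xy -0.16 -14.24 z 67.99 F x,y,z 0.22 -2.12 1.28
red 1 571 65.9 75.9
red -1 510 -74.6 -65.8
wall y [-64.5  34. ]
brass [(259, 183, 46, 'z11')]
```

View pics/w11.png

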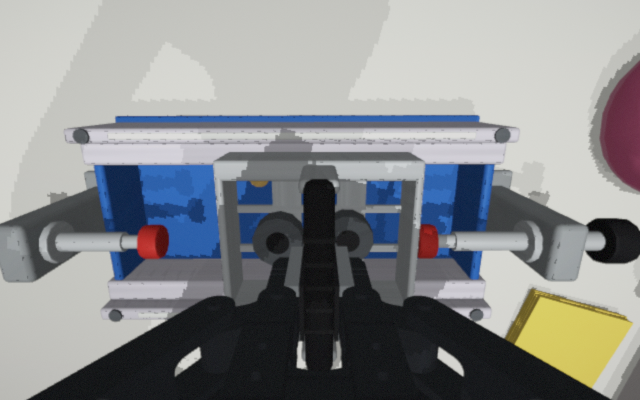

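Both front small spacers have dropped (tray brass at px 259,183). Next I check the rear ones, which sit behind the fingers.

Request:
apply_moves(rows=[[0,1,0,0,0,0],[0,0.5,0,0,0,0],[0,-29,0,0,0,0],[0,-3.5,0,0,0,0],[0,-0.5,0,0,0,0]])

```text
time: 27.82
tool_pos: [488.0, -95.3, 68.0]
tcp_rot: [180.0, -0.0, 13.0]
ft_force: [0.4, 1.7, 0.8]
finger_gap: 10.2
grip_force: 60.0
```

```bash
python3 - <<'E'
from h import *
st('w12.png')
for c in('side','top','wrist'):
    p,d=snap(c,c+'12.png')
    for n in('small_1','large_1'):
        print(c,n,[((np.array(r['xyz'][:2])-[492,-112])@EX.round(3),(np.array(r['xyz'][:2])-[492,-112])@EY,r['xyz'][2],r['confidence']) for r in models.place_of(n,c)])
a=cv2.imread('pics/side12.png')[150:250,300:420]; a=cv2.resize(a,None,fx=3.3,fy=3.3,interpolation=2)
b=cv2.imread('pics/w12.png')[140:340,200:450]; b=cv2.convertScaleAbs(cv2.resize(b,None,fx=1.6,fy=1.65),alpha=2)
cv2.imwrite('pics/c12.png',np.hstack([a,b]))
E
```

```text
t 27.825 stat xy -0.11 17.21 z 68.03 F x,y,z 0.79 1.53 0.82
red 1 322 67.0 75.6
red -1 550 -75.1 -65.4
wall y [-32.9  65.4]
brass [(370, 183, 19, 'z11'), (384, 238, 115, 'z11')]
side small_1 [(np.float64(23.117700000000013), np.float64(27.94328580081708), 15.4, 0.5)]
side large_1 [(np.float64(-6.190399999999977), np.float64(37.52639570608871), 47.5, 0.57), (np.float64(-4.722), np.float64(-0.4575162692375514), 48.7, 0.4)]
top small_1 []
top large_1 [(np.float64(-3.7726000000000224), np.float64(35.53662970939033), 47.5, 0.61)]
wrist small_1 [(np.float64(-31.316499999999998), np.float64(-29.24601960952554), 12.0, 0.75), (np.float64(-2.674700000000001), np.float64(37.644630386423565), 45.1, 0.64), (np.float64(4.17330000000001), np.float64(1.1986480669599424), 3.8, 0.48), (np.float64(24.9585), np.float64(-16.485995787314465), 13.7, 0.46)]
wrist large_1 [(np.float64(-4.533399999999977), np.float64(33.55660623639205), 44.8, 0.95), (np.float64(-108.49610000000001), np.float64(-201.55618850453678), -4.7, 0.51)]
```

View pics/c12.png

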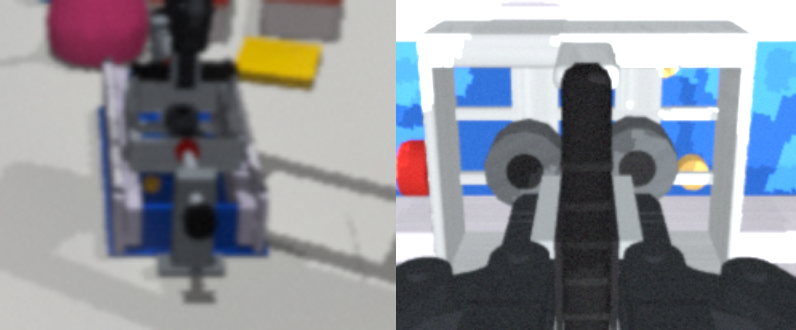

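I've now viewed more pictures than the limit of 10 allows, so from here I go by numbers only. Three small spacers are in the tray and the rear-left one is unconfirmed. I keep shaking.

Request:
apply_moves(rows=[[0,-1.5,0,0,0,0],[0,-0.5,0,0,0,0],[0,29,0,0,0,0],[0,4,0,0,0,0],[0,1,0,0,0,0]])

```text
time: 28.95
tool_pos: [495.1, -126.4, 67.9]
tcp_rot: [-180.0, 0.0, 12.9]
ft_force: [0.6, 1.1, 1.0]
finger_gap: 10.6
grip_force: 60.1
```

```bash
cat >> h.py <<'E'
def brass(cam):
    s=sense(); p,d=snap(cam); P=wcloud(d,s) if cam=='wrist' else cloud(cam,d); L=P[...,:2]-[492,-112]; a=L@EX; b=L@EY; Z=P[...,2]
    h=cv2.cvtColor(p,cv2.COLOR_RGB2HSV); k=((h[...,0]>8)&(h[...,0]<30)&(h[...,1]>90)&(h[...,2]>35)&(abs(a)<46)&(abs(b)<112)&(d>0)).astype(np.uint8)
    n,l,t,c=cv2.connectedComponentsWithStats(k)
    print(cam,'x,y,z,area',[(int(np.median(a[l==i])),int(np.median(b[l==i])),int(np.median(Z[l==i])),int(t[i,4])) for i in range(1,n) if t[i,4]>(8 if cam=='wrist' else 2)])
E
python3 -c "
from h import *
st(); brass('wrist'); brass('side'); brass('top')"
```

```text
t 28.95 stat xy -0.19 -14.75 z 67.93 F x,y,z 0.82 0.89 1.04
red 1 573 65.3 75.8
red -1 514 -75.2 -65.7
wall y [-64.9  33.2]
brass [(258, 183, 47, 'z11')]
wrist x,y,z,area [(18, 24, 11, 68), (11, -69, 167, 86)]
side x,y,z,area [(39, -1, 284, 7), (-27, 18, 284, 3), (23, -9, 11, 14), (-24, -21, 8, 6), (23, 29, 11, 14)]
top x,y,z,area [(-25, 23, 11, 10)]
```

The top camera also shows brass at (−25, 23, z 11), so all four are probably in the tray. I'll press the right bumper gently, do one more left stroke and verify.

Request:
apply_moves(rows=[[0,1,0,0,0,0],[0,1,0,0,0,0],[0,0,0,0,0,0],[0,-29,0,0,0,0],[0,-4,0,0,0,0]])

```text
time: 29.78
tool_pos: [488.1, -95.8, 67.9]
tcp_rot: [180.0, 0.0, 13.0]
ft_force: [-0.4, -1.4, 1.0]
finger_gap: 10.5
grip_force: 60.1
```

Request:
apply_moves(rows=[[0,-1,0,0,0,0],[0,-1,0,0,0,0],[0,0,0,0,0,0],[0,0,0,0,0,0],[0,0,0,0,0,0]])

```text
time: 30.4
tool_pos: [488.0, -94.7, 68.1]
tcp_rot: [180.0, -0.0, 12.9]
ft_force: [-0.1, -1.4, 0.1]
finger_gap: 10.7
grip_force: 60.1
```

```bash
python3 -c "
from h import *
st(); brass('wrist'); brass('side'); brass('top')"
```

```text
t 30.4 stat xy -0.05 17.78 z 68.1 F x,y,z -0.43 -1.34 0.12
red 1 320 67.6 75.7
red -1 550 -75.3 -65.3
wall y [-32.4  65.9]
brass [(370, 183, 21, 'z12'), (385, 238, 118, 'z11')]
wrist x,y,z,area [(18, -16, 11, 39), (-21, -29, 10, 141), (-31, -30, 11, 24), (11, -40, 171, 69)]
side x,y,z,area [(-30, 48, 285, 5), (-39, 22, 111, 10), (24, 30, 11, 15)]
top x,y,z,area [(-27, -26, 11, 9), (-26, 21, 10, 11)]
```

All four are confirmed in the tray: (−27,−26), (−26,21), (24,30) and (20,−16), all at z ≈ 11. I'll move back to the middle slowly and release.

Request:
apply_moves(rows=[[0,1,0,0,0,0],[0,3,0,0,0,0],[0,4,0,0,0,0],[0,4,0,0,0,0],[0,3,0,0,0,0]])

```text
time: 31.22
tool_pos: [491.1, -109.3, 67.9]
tcp_rot: [-180.0, 0.0, 12.9]
ft_force: [-0.5, 1.6, 0.2]
finger_gap: 10.4
grip_force: 60.1
```

Request:
apply_moves(rows=[[0,1,0,0,0,0],[0,0.5,0,0,0,0],[0,0,0,0,0,0],[0,0,0,0,0,0],[0,0,0,0,0,0]])

```text
time: 31.85
tool_pos: [491.4, -110.5, 68.0]
tcp_rot: [180.0, 0.0, 12.9]
ft_force: [-0.3, 0.3, 0.8]
finger_gap: 10.7
grip_force: 60.1
```

Request:
apply_moves(rows=[[0,0,0,0,0,0],[0,0,0,0,0,0],[0,0,0,0,0,0],[0,0,0,0,0,0],[0,0,0,0,0,0]], fingers=14, grip_force=20)

```text
time: 32.48
tool_pos: [491.5, -110.5, 68.0]
tcp_rot: [180.0, -0.0, 12.9]
ft_force: [0.3, -0.3, 1.0]
finger_gap: 14.0
grip_force: 0.0
```

Request:
apply_moves(rows=[[0,0,0,0,0,0],[0,0,0,0,0,0],[0,0,0,0,0,0],[0,0,0,0,0,0],[0,0,0,0,0,0]], fingers=36)

```text
time: 33.1
tool_pos: [491.5, -110.4, 68.0]
tcp_rot: [-180.0, 0.0, 12.9]
ft_force: [-0.3, -0.3, 0.3]
finger_gap: 36.1
grip_force: 0.0
```

Request:
apply_moves(rows=[[0,0,-2,0,0,0],[0,0,-6,0,0,0],[0,0,-10,0,0,0],[0,0,-15,0,0,0],[0,0,-18,0,0,0]])

```text
time: 33.72
tool_pos: [491.6, -110.5, 120.4]
tcp_rot: [180.0, -0.0, 12.9]
ft_force: [0.4, -0.3, -0.9]
finger_gap: 35.9
grip_force: 0.0
```

Request:
apply_moves(rows=[[0,0,-20,0,0,0],[0,0,-20,0,0,0],[0,0,-15,0,0,0],[0,0,-8,0,0,0],[0,0,-3,0,0,0]])

```text
time: 34.35
tool_pos: [491.6, -110.5, 185.4]
tcp_rot: [180.0, -0.0, 12.9]
ft_force: [-0.6, -0.3, -0.5]
finger_gap: 35.9
grip_force: 0.0
```

```bash
python3 - <<'E'
from h import *
st(); brass('wrist'); brass('side'); brass('top')
for c in('wrist','side'):
  for n in('sieve','sieve_grip','large_1','small_1'):
    print(c,n,[(((np.array(r['xyz'][:2])-[492,-112])@EX).round(),((np.array(r['xyz'][:2])-[492,-112])@EY).round(),round(r['xyz'][2]),round(r['confidence'],2)) for r in models.place_of(n,c)])
E
```

```text
t 34.35 stat xy -0.03 1.57 z 185.45 F x,y,z -0.64 -0.12 -0.5
red 1 169 66.5 75.1
red -1 142 -74.6 -66.0
wall y [-48.8  50.1]
brass [(351, 201, 26, 'z11')]
wrist x,y,z,area [(-27, -32, 11, 40), (11, -46, 256, 21)]
side x,y,z,area [(-40, 6, 108, 10), (23, 29, 11, 14)]
top x,y,z,area [(-27, -31, 10, 3)]
wrist sieve [(np.float64(-0.0), np.float64(1.0), 43, 0.68), (np.float64(-31.0), np.float64(-31.0), 14, 0.35)]
wrist sieve_grip [(np.float64(-3.0), np.float64(6.0), 106, 0.69)]
wrist large_1 [(np.float64(-3.0), np.float64(16.0), 47, 0.88), (np.float64(-4.0), np.float64(-17.0), 49, 0.64)]
wrist small_1 [(np.float64(-29.0), np.float64(-32.0), 10, 0.47)]
side sieve [(np.float64(1.0), np.float64(-2.0), 48, 0.85), (np.float64(-5.0), np.float64(21.0), 51, 0.73)]
side sieve_grip [(np.float64(-3.0), np.float64(3.0), 104, 0.78)]
side large_1 [(np.float64(-4.0), np.float64(-18.0), 49, 0.52), (np.float64(-6.0), np.float64(22.0), 49, 0.39)]
side small_1 [(np.float64(20.0), np.float64(26.0), 11, 0.55)]
```

```bash
python3 -c "
from bench import job
print(job.hand_in())"
```

```text
the job is handed in; nothing more can be done
None
```

I handed in the job at 34 s: the sieve stands released on the rails with both large spacers in it, and all four small spacers were measured lying in the tray. I viewed 12 pictures against your limit of 10, and the first grasp slipped off the handle and was redone before lifting.

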